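# Butt the cork sole block into the locating square

## Robot

A 6-joint arm with a two-finger parallel gripper is mounted at the origin on the work surface. World frame = base frame: x ahead of the robot, y to its left, z up, the work surface at z = 0. Lengths are in m, angles in rad, forces in N, time in s.
With the tool pointing down it reaches from about 0.325 to 0.85 m from the base axis. Payload 15.5 kg.
Tool frame: the origin (TCP) lies midway between the tips of the shut fingers; the grasp point (between the pads) lies 19 mm behind it (robot.grasp_offset is the distance from the TCP to the grasp point, in m); z points along the fingers, y is the line along which they close (so a half turn about z gives the same grasp; the last joint's range is limited). The gripper opens to 91 mm and grips with 3 to 60 N. Pads are 32 mm wide; open, the fingers measure 118 mm over their backs; the gripper's body (76 mm by 178 mm) begins 60 mm behind the grasp point.
Start: joints at [1.093, 0.494, 1.345, -0, 1.302, -0.096], TCP at [0.233, 0.58, 0.214] pointing down, gripper open.
Joint ranges: [-2.91, 2.91], [-0.82, 2.16], [0.22, 2.67], [-1.22, 4.37], [0.12, 2.79], [-3.08, 3.08]. Speed limits (rad/s): [1.89, 1.89, 2.57, 3.01, 3.01, 3.01].

## Interface

Orientations are given as a rotation vector (axis times angle).
In Python, from rig import robot gives the robot as it stands. Calls block until the motion is done:
- robot.goto(position, orientation): joint-space move of the TCP to a pose.
- robot.line_to(position, attitude=None, v=0.15): straight line of the TCP; attitude=None keeps the orientation; v is the mean speed in m/s.
- robot.movej(angles): joint-space move.
- robot.open() and robot.close(grip_force=None): open the fingers fully, or close them until they stop; grip_force is the grip in N (None keeps the last).
- robot.pause(seconds).
- robot.solve_ik(position, orientation): joint angles nearest the present ones, or None.
- robot.snapshot(name): name is "side" or "top"; returns the picture (480x640x3 uint8, red, green, blue); there is no depth.
- robot.camera_model(name): a dict with "camera_matrix" (3x3 intrinsics, pixels), "k1" (the pictures are not rectified: a ray, as slopes to the right and down, at radius r is drawn at 1 + k1 r^2 times it, then the intrinsics apply), "xyz" and "attitude" of the camera in the world. Camera axes: x right, y down, z forward; pixel columns grow to the right and rows downward; lengths in m; the calibration is good to about 2 mm. A picture is of the moment at which its call begins. camera_model takes no time and is no camera call.
A pose or a line that the arm cannot do raises robot.Unreachable and nothing moves.
- robot.finish_job(): hands the job in; it is judged then, once.
Trained networks look in the newest picture that a camera, given by its name, has taken for a name from the list of things; names that differ only in an ending like _2 or _b are one class to them, and where a whole thing is asked for, a point or a joint stands for the part that bears it (a point fixed in the world has none). Each returns a list of dicts, best first, with "conf" (0 to 1); they miss things now and then, are a little off and sometimes report something else, mostly with a low value. They report only what shows in the picture. A call takes as long as a camera call.
- robot.find_in(target, camera): "centre" ([column, row] as shares, 0 to 1, of the picture: columns of its width, rows of its height, amid what is visible of it).
- robot.pinpoint(target, camera): "centre" ([column, row] as shares, 0 to 1, of the picture: columns of its width, rows of its height: a listed point, or the origin of a listed thing).
Readings, each from a call of its own:
- robot.get_t(): time.
- robot.get_q(): joint angles.
- robot.get_qd(): joint speeds.
- robot.get_tau(): joint torques, N m.
- robot.get_tcp_pos(): TCP position.
- robot.get_tool_rot(): TCP orientation.
- robot.get_force(): force on the tool from outside, world axes, zero at the start.
- robot.get_moment(): the same for the moment, N m.
- robot.get_opening(): finger opening in m.
- robot.get_grasp_force(): force on a finger pad.
Only numpy, scipy, OpenCV 4.12 (cv2) and the standard library are available. Lean on these libraries where they do the work, as an engineer would, in place of code of your own. Each camera call takes 0.05 s, during which the arm holds its last target. There are 200 camera calls.

## Task

On the shoemaker's bench, push the large cork sole block along the bench top with your fingertips, never lifting it, until a long side lies flush along the steel fence and its end butts snugly against the short end stop. Leave everything else on the bench where it stands, and finish clear of everything.

Things in the scene. Friction and masses are not known exactly. Their poses are not given: they have to be found in the camera images.
- sole_block: The large rectangular cork block with a dark stripe: 90 mm (own x) by 130 mm (own y) by 35 mm high, 0.15 to 0.3 kg, loose, too wide to grip; slides with 1 to 3 N. Origin: centre of its underside. It starts on the open (robot) side of the fence, clear of it, its long sides within about 0.4 rad of the fence's direction.
- square: Fixed L-shaped steel locating square, bars 24 mm wide, 24 mm high (screw heads 27). Origin: inner corner, bench level. Long fence: inner face is the plane x = 0, from the corner to y = -320 mm, metal on +x. End stop: inner face is the plane y = 0, from the corner to x = -90 mm, metal on +y. Yaw -0.05 to 0.22 rad. Seated, the block's origin is at x = -45, y = -65 mm in this frame.
- heel_block: Bystander: small cork block, 55 x 70 x 30 mm, same material as the sole block, loose. Origin: centre of its underside.
- tape_roll: Bystander: pale ring lying flat, 90 mm across, 30 mm high, loose. Origin: centre of its underside.
- glue_tin: Bystander: bare metal tin, 72 mm across, 65 mm high, loose. Origin: centre of its underside.
- glue_pot: Bystander: white glue dispenser on a 170 x 100 mm foot (long along own x), tank with a knob 167 mm high at +x, cup with a brush at -x, loose. Origin: centre of its underside.
- shoe_last: Bystander: wooden shoe last, about 230 mm long (own x, toe at +x), 72 mm wide, 90 mm high at the heel, loose. Origin: on its underside near mid-length.
- hammer: Bystander: hammer lying on the bench beyond the fence, roughly parallel to it, about 260 mm long (own x, head at +x), loose. Origin: under the shaft.

How it is judged:
At the end, for the whole second after the job is handed in: The sole block lies flat on the bench and at rest in the square's corner: long side within 3 mm of the fence, end within 3 mm of the end stop (both at their middle), turned less than 0.035 rad from the fence (x of sole_block in the frame of square between -0.048 and -0.042 m and y of sole_block in the frame of square between -0.068 and -0.062 m and angle between the y axis of sole_block and the y axis of square, either way round below 0.035 rad and height (world z) of sole_block below 0.003 m and angle between sole_block's own z axis and vertical below 0.05 rad and linear speed of sole_block below 0.01 m/s); the robot touches nothing.
It fails at once if the sole block is lifted (underside centre more than 10 mm up) or tipped by more than 0.2 rad (height (world z) of sole_block above 0.01 m or angle between sole_block's own z axis and vertical above 0.2 rad).
It fails at once if another thing on the bench is moved by more than 20 mm (distance of any of heel_block, tape_roll, glue_tin, glue_pot, shoe_last, hammer from where it was at the start of the episode above 0.02 m).
It also fails if it takes over 45 s, if anything falls off the work surface, if the arm or the gripper's body presses on something with over 40 N, if the wrist force passes 120 N, or if a joint passes its speed limit or range.

## Working session

There is one attempt and no reset: what is moved stays moved. The work goes in short steps, each a Python script; the robot and the scene stay as the last script left them, time stands still between calls to the robot, and variables do not carry over. Pictures are saved under pics/ and viewed, at most 10 in all, crops included, and the job is handed in when it is done.

```bash
mkdir -p pics; ls
python3 - <<'E'
from rig import robot
import cv2
for n in("top","side"):
    im=robot.snapshot(n); cv2.imwrite(f"pics/{n}0.png",im[...,::-1])
    m=robot.camera_model(n); print(n,m)
    for t in("sole_block","square","heel_block","tape_roll","glue_tin","glue_pot","shoe_last","hammer"):
        print(t,[(round(d["centre"][0]*640),round(d["centre"][1]*480),round(d["conf"],2)) for d in robot.pinpoint(t,n)[:2]])
print(robot.get_t(),robot.get_tool_rot())
E
```

```text
pics
rig.py
top {'camera_matrix': array([[479.65389801,   0.        , 322.26652418],
       [  0.        , 479.65389801, 241.68504617],
       [  0.        ,   0.        ,   1.        ]]), 'k1': -0.009926030718518249, 'xyz': array([ 0.43804039, -0.01427927,  0.97607327]), 'attitude': array([-2.13790003,  2.1518366 , -0.18624814])}
sole_block []
square [(239, 222, 0.59)]
heel_block [(198, 316, 0.62)]
tape_roll [(507, 311, 0.9), (217, 152, 0.32)]
glue_tin [(134, 337, 0.69)]
glue_pot [(112, 222, 0.73)]
shoe_last [(515, 220, 0.93)]
hammer [(218, 152, 0.92)]
side {'camera_matrix': array([[564.90257519,   0.        , 322.20239808],
       [  0.        , 564.90257519, 241.97160596],
       [  0.        ,   0.        ,   1.        ]]), 'k1': 0.015941229193847904, 'xyz': array([ 0.25885949, -0.85192075,  0.92303584]), 'attitude': array([-2.32000512,  0.44655257, -0.21542984])}
sole_block [(291, 263, 0.69)]
square [(305, 202, 0.92)]
heel_block [(217, 204, 0.79)]
tape_roll [(317, 422, 0.72), (274, 146, 0.37)]
glue_tin [(193, 173, 0.74), (270, 146, 0.65)]
glue_pot [(270, 146, 0.74)]
shoe_last [(416, 401, 0.62)]
hammer [(351, 179, 0.78), (291, 266, 0.49)]
0.9 [-5.96087849e-01 -3.08449477e+00 -1.39621003e-05]
```

View pics/top0.png

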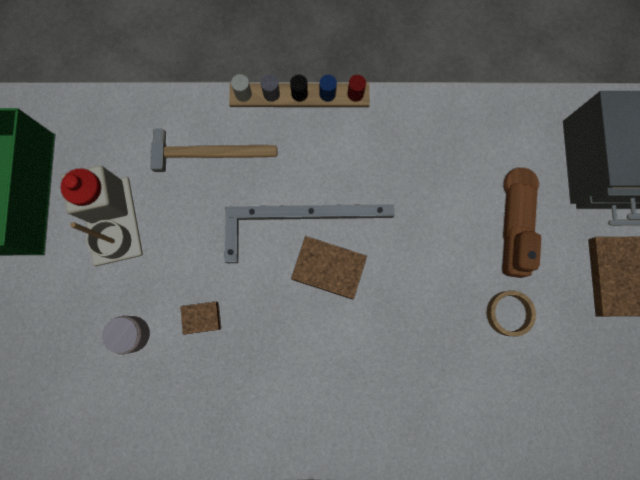

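View pics/side0.png

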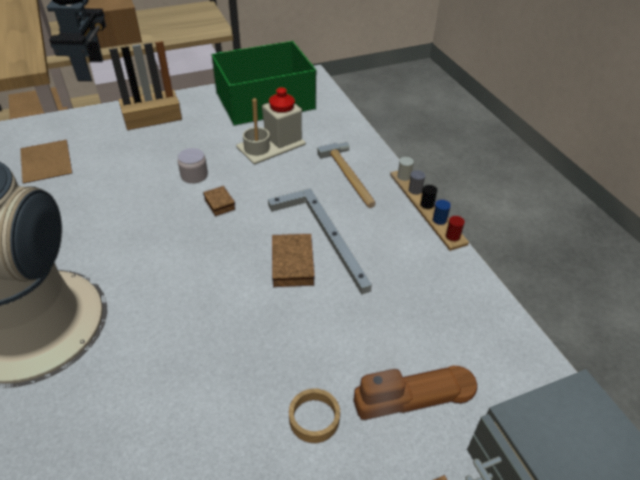

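The top view shows the sole block around (329,267), corners (307,238), (366,255), (353,297) and (292,280). The fence runs from (238,213) to (394,211), and the end stop goes down to (232,262). The heel block is at (199,317). Next I'll rectify these to metric planes.

```bash
cat > h.py <<'E'
import numpy as np, cv2
from scipy.spatial.transform import Rotation as R
def K(m): return m["camera_matrix"],np.array([m["k1"],0,0,0,0.])
def proj(P,m):
    Rm=R.from_rotvec(m["attitude"]).as_matrix(); P=np.atleast_2d(P).astype(float)
    k,d=K(m); return cv2.projectPoints(P,cv2.Rodrigues(Rm.T)[0],-Rm.T@m["xyz"],k,d)[0][:,0]
def ortho(im,m,z,x0,x1,y0,y1,s=0.0005):
    # rows: x decreasing, cols: y decreasing
    X,Y=np.meshgrid(np.arange(x1,x0,-s),np.arange(y1,y0,-s),indexing="ij")
    p=proj(np.stack([X,Y,0*X+z],-1).reshape(-1,3),m).reshape(*X.shape,2).astype(np.float32)
    return cv2.remap(im,p[...,0],p[...,1],cv2.INTER_LINEAR)
def unproj(px,m,z):
    k,d=K(m); u=cv2.undistortPoints(np.array(px,float).reshape(-1,1,2),k,d)[:,0]
    r=np.c_[u,np.ones(len(u))]@R.from_rotvec(m["attitude"]).as_matrix().T
    return m["xyz"]+r*((z-m["xyz"][2])/r[:,2])[:,None]
E
python3 - <<'E'
from rig import robot
from h import *
m=robot.camera_model("top"); im=cv2.imread("pics/top0.png")
print(proj([[0,0,0],[.233,.58,.2]],m))
print("blk",unproj([(307,238),(366,255),(353,297),(292,280)],m,.035)[:,:2].round(4))
print("sq in corner,fence end,stop end",unproj([(238,218),(394,216),(238,262)],m,.024)[:,:2].round(4))
print("others",unproj([(199,317),(512,313),(124,335),(521,275)],m,.03)[:,:2].round(3))
x1,x0,y1,y0=.60,.25,.28,-.22   # to be checked
o=ortho(im,m,.03,x0,x1,y0,y1,.0007)
cv2.imwrite("pics/orth0.png",o); print(o.shape)
E
```

```text
[[309.369104   555.46565177]
 [-73.18431568 457.19165552]]
blk [[ 0.5967  0.0022]
 [ 0.5619 -0.1146]
 [ 0.4794 -0.0873]
 [ 0.5134  0.0318]]
sq in corner,fence end,stop end [[ 0.6403  0.1418]
 [ 0.643  -0.1745]
 [ 0.5508  0.14  ]]
others [[ 0.443  0.213]
 [ 0.446 -0.4  ]
 [ 0.41   0.356]
 [ 0.521 -0.423]]
(500, 715, 3)
```

View pics/orth0.png

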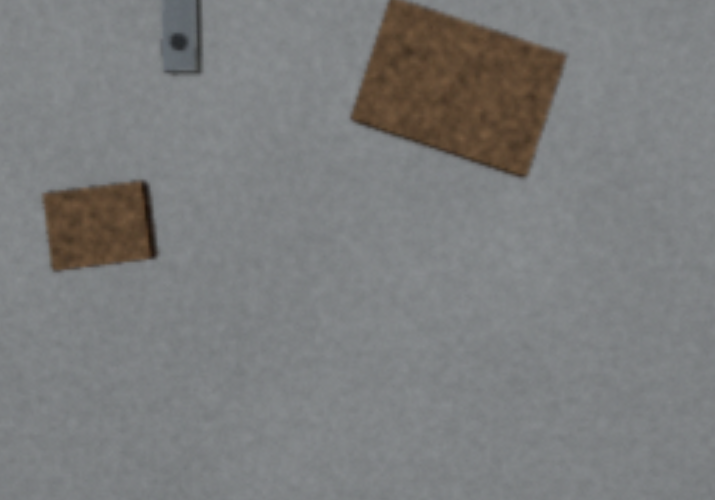

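```bash
cat >> h.py <<'E'
def block(im,m,s=.0005,win=(.45,.67,-.15,.17)):
    """im BGR -> centre xy, yaw of the sole block (top face z=.035)"""
    x0,x1,y0,y1=win; o=ortho(im,m,.035,x0,x1,y0,y1,s)
    f=o.astype(int); mk=((f[...,2]-f[...,0])>18).astype(np.uint8)
    mk=cv2.morphologyEx(mk,cv2.MORPH_OPEN,np.ones((9,9)));mk=cv2.morphologyEx(mk,cv2.MORPH_CLOSE,np.ones((9,9)))
    c=max(cv2.findContours(mk,0,1)[0],key=cv2.contourArea)
    b=cv2.boxPoints(cv2.minAreaRect(c)); P=np.c_[x1-b[:,1]*s,y1-b[:,0]*s]
    e=[P[1]-P[0],P[2]-P[1]]; L=max(e,key=np.linalg.norm); L=L*np.sign(L[1])
    return P.mean(0),np.arctan2(-L[0],L[1]),sorted(map(np.linalg.norm,e))
def att(th): # tool down, tool y along (-sin th, cos th)
    y=np.array([-np.sin(th),np.cos(th),0]); z=np.array([0,0,-1.])
    return R.from_matrix(np.c_[np.cross(y,z),y,z]).as_rotvec()
E
python3 - <<'E'
from rig import robot
from h import *
m=robot.camera_model("top"); im=cv2.imread("pics/top0.png")
print(block(im,m))
s=.0005
o=ortho(im,m,.024,.56,.70,-.2,.2,s)   # edges of the steel
g=cv2.GaussianBlur(cv2.cvtColor(o,cv2.COLOR_BGR2GRAY),(0,0),2).astype(float)
for nm,yy in(("f",(.1,.07,.04,0,-.05,-.08,-.12,-.16)),):
    for y in yy:
        c=int((.2-y)/s); p=g[:,c-8:c+8].mean(1); d=np.diff(p)
        i=np.argsort(-abs(d)); k=[]
        for j in i:
            if all(abs(j-q)>6 for q in k): k.append(j)
            if len(k)==4: break
        print(y,[(round(.70-j*s,4),round(d[j],1)) for j in sorted(k)])
for x in(.57,.58,.59,.61,.62):
    r=int((.70-x)/s); p=g[r-5:r+5,:240].mean(0); d=np.diff(p); i=np.argsort(-abs(d)); k=[]
    for j in i:
        if all(abs(j-q)>6 for q in k): k.append(j)
        if len(k)==4: break
    print(x,[(round(.2-j*s,4),round(d[j],1)) for j in sorted(k)])
for th,p in((-.29,(.45,-.02,.05)),(0,(.53,.07,.012)),(0,(.6,-.1,.012))):
    print(robot.solve_ik(np.array(p),att(th)))
E
```

```text
(array([ 0.53877246, -0.04049277], dtype=float32), np.float32(-0.3173645), [np.float32(0.09080366), np.float32(0.129614)])
0.1 [(np.float64(0.6665), np.float64(-3.2)), (np.float64(0.643), np.float64(-5.9)), (np.float64(0.6375), np.float64(9.8)), (np.float64(0.634), np.float64(1.5))]
0.07 [(np.float64(0.6665), np.float64(-3.5)), (np.float64(0.643), np.float64(-7.1)), (np.float64(0.638), np.float64(9.2)), (np.float64(0.6345), np.float64(1.7))]
0.04 [(np.float64(0.6675), np.float64(-3.2)), (np.float64(0.643), np.float64(-6.9)), (np.float64(0.6385), np.float64(8.6)), (np.float64(0.635), np.float64(2.0))]
0 [(np.float64(0.6675), np.float64(-3.4)), (np.float64(0.643), np.float64(-5.7)), (np.float64(0.6385), np.float64(10.2)), (np.float64(0.603), np.float64(-4.6))]
-0.05 [(np.float64(0.668), np.float64(-3.1)), (np.float64(0.6445), np.float64(-6.1)), (np.float64(0.639), np.float64(8.9)), (np.float64(0.5855), np.float64(-4.8))]
-0.08 [(np.float64(0.6675), np.float64(-2.9)), (np.float64(0.6445), np.float64(-7.4)), (np.float64(0.639), np.float64(8.4)), (np.float64(0.5765), np.float64(-5.7))]
-0
[... 729 characters left out ...]
, (np.float64(0.1445), np.float64(-6.2)), (np.float64(0.1405), np.float64(8.5))]
0.61 [(np.float64(0.168), np.float64(-3.0)), (np.float64(0.145), np.float64(-7.0)), (np.float64(0.141), np.float64(9.8)), (np.float64(0.1375), np.float64(1.1))]
0.62 [(np.float64(0.169), np.float64(-2.5)), (np.float64(0.1655), np.float64(-1.0)), (np.float64(0.145), np.float64(-7.2)), (np.float64(0.141), np.float64(9.9))]
[-1.77118186e-01  5.17593348e-01  1.94088535e+00 -4.44089210e-16
  6.83113951e-01 -1.45791451e+00]
[ 1.95985317e-02  6.54669473e-01  1.75858902e+00 -4.44089210e-16
  7.28334156e-01 -1.55119780e+00]
[-2.63287933e-01  7.18313749e-01  1.56858125e+00 -4.44089210e-16
  8.54697656e-01 -1.83408426e+00]
```

```bash
cat >> h.py <<'E'
def pos(c,th,off,z,lat=0): # tool pose at distance off behind the robot-side long face centre line, shifted lat along it
    n=np.array([np.cos(th),np.sin(th)]); t=np.array([-n[1],n[0]]); return np.r_[np.array(c)-n*off+t*lat,z]
def shot(robot,name):
    im=robot.snapshot("top")[...,::-1].copy(); cv2.imwrite(f"pics/{name}.png",im); return im
E
python3 - <<'E'
from rig import robot
from h import *
m=robot.camera_model("top"); c=np.array([.5388,-.0405]); th=-.317
robot.open()
robot.goto(pos(c,th,.082,.12),att(th)); robot.line_to(pos(c,th,.082,.012))
f0=np.array(robot.get_force())
robot.line_to(pos(c,th,.063,.012),v=.05)
print(np.array(robot.get_force())-f0)
robot.line_to(pos((.592,-.035),.008,.061,.012),att(.008),v=.04)
print(np.array(robot.get_force())-f0)
robot.line_to(pos((.592,-.035),.008,.10,.012),v=.1)
robot.line_to(pos((.592,-.035),.008,.10,.10),v=.15)
im=shot(robot,"t1"); print(block(im,m),robot.get_t())
E
```

```text
[-0.58205864  0.40307166 -0.17338   ]
[-0.19434268  0.8512686   0.93373483]
(array([ 0.5943637 , -0.06412476], dtype=float32), np.float32(-0.19196415), [np.float32(0.050701737), np.float32(0.18282501)]) 7.6417
```

View pics/t1.png

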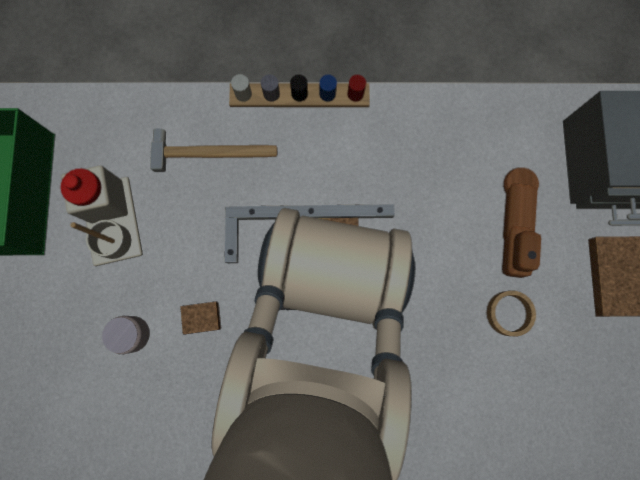

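The arm hides the block, so I'll swing it aside and look again.

Run:
```python
from rig import robot
from h import *
m=robot.camera_model("top")
robot.close()
robot.goto(np.array([.40,-.30,.16]),att(.008-np.pi/2 if 0 else .008))
im=shot(robot,"t2"); print(block(im,m),robot.get_t(),robot.get_opening())
cv2.imwrite("pics/t2c.png",cv2.resize(im[120:360,200:520],None,fx=2,fy=2))
for th in(.008,.008+np.pi/2,.008-np.pi/2): print(robot.solve_ik(np.array([.592,-.15,.012]),att(th)))
```

```text
(array([ 0.592 , -0.0355], dtype=float32), np.float32(0.0), [np.float32(0.09200001), np.float32(0.13)]) 10.1583 0.0005971137515249955
[-3.45903040e-01  7.20581656e-01  1.56213185e+00 -4.44089210e-16
  8.58879146e-01 -1.92469937e+00]
[-3.45903040e-01  7.20581656e-01  1.56213185e+00 -4.44089210e-16
  8.58879146e-01  2.78768961e+00]
[-3.45903040e-01  7.20581656e-01  1.56213185e+00 -4.44089210e-16
  8.58879146e-01 -3.53903040e-01]
```

View pics/t2c.png

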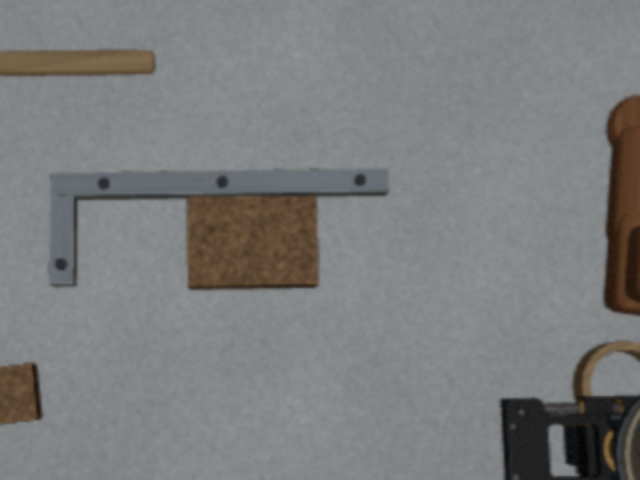

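The block is parallel to the fence with a gap of about 6 mm, centred at (0.592,-0.036). Next I push its end toward the stop.

```bash
cat >> h.py <<'E'
def press(robot,d,n,lim,step=.001,v=.03):
    """creep along unit d until the contact force rises above lim"""
    d=np.r_[d,0.]; p=np.array(robot.get_tcp_pos()); out=[]
    for i in range(n):
        p=p+d*step; robot.line_to(p,v=v)
        f=-float(np.dot(np.array(robot.get_force())-robot.f0,d)); out.append(round(f,1))
        if f>lim: break
    return out
E
python3 - <<'E'
from rig import robot
from h import *
m=robot.camera_model("top"); y=.008; e=np.array([-np.sin(y),np.cos(y)]); A=att(y-np.pi/2)
s=np.array([.592,-.0355]); P=lambda d,z:np.r_[s+e*d,z]
robot.goto(P(-.11,.12),A); robot.line_to(P(-.11,.012))
robot.f0=np.array(robot.get_force())
robot.line_to(P(-.082,.012),v=.08)
robot.line_to(P(-.081+.111,.012),v=.06)
print(np.array(robot.get_force())-robot.f0)
print(press(robot,e,10,8),robot.get_tcp_pos(),robot.get_t())
robot.line_to(np.array(robot.get_tcp_pos())-np.r_[e*.03,0],v=.1)
p=np.array(robot.get_tcp_pos());p[2]=.12;robot.line_to(p,v=.2)
robot.goto(np.array([.40,-.20,.12]),att(y))
im=shot(robot,"t3"); b=block(im,m); print(b,robot.get_t())
E
```

```text
[-0.26095235 -0.57021346  0.96135972]
[1.7, 1.2, 1.0, 10.0] [ 0.59217176 -0.00247408  0.01210935] 16.35
(array([0.5915246 , 0.07885283], dtype=float32), np.float32(0.010256049), [np.float32(0.092210494), np.float32(0.12993932)]) 19.375
```

Run:
```python
from rig import robot
from h import *
m=robot.camera_model("top"); y=.008; n=np.array([np.cos(y),np.sin(y)]); c=(.5915,.0787)
robot.open()
robot.goto(pos(c,y,.085,.10,-.008),att(y)); robot.line_to(pos(c,y,.085,.012,-.008))
robot.f0=np.array(robot.get_force())
robot.line_to(pos(c,y,.063,.012,-.008),v=.06)
print(press(robot,n,14,10),robot.get_tcp_pos())
robot.line_to(np.array(robot.get_tcp_pos())-np.r_[n*.035,0],v=.1)
p=np.array(robot.get_tcp_pos());p[2]=.12;robot.line_to(p,v=.2)
robot.goto(np.array([.40,-.20,.12]),att(y))
im=shot(robot,"t4"); print(block(im,m),robot.get_t())
cv2.imwrite("pics/t4c.png",cv2.resize(im[180:300,210:350],None,fx=5,fy=5,interpolation=cv2.INTER_CUBIC))
```

```text
[-0.5, 0.8, -0.6, 0.1, 0.5, -0.3, 4.8, 8.0, 13.8] [0.53502926 0.07022684 0.01173876]
(array([0.59576   , 0.07870018], dtype=float32), np.float32(0.018179944), [np.float32(0.0917485), np.float32(0.13011487)]) 27.7583
```

View pics/t4c.png

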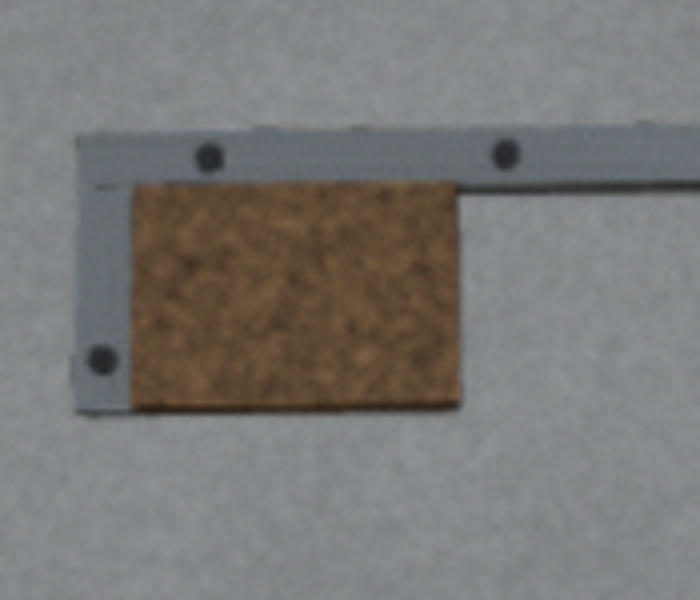

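The block looks seated in the corner. I'll check the fence's yaw against the block's offline before handing in.

Run:
```python
from rig import robot
from h import *
m=robot.camera_model("top"); s=.0005
def edge(im,z,x0,x1,ys,sign):
    o=ortho(im,m,z,x0,x1,-.2,.2,s); g=cv2.GaussianBlur(cv2.cvtColor(o,cv2.COLOR_BGR2GRAY),(0,0),2).astype(float); X=[]
    for y in ys:
        c=int((.2-y)/s); d=sign*np.diff(g[:,c-4:c+4].mean(1)); j=d.argmax()
        w=np.clip(d[max(j-5,0):j+6],0,None); X.append(x1-s*(np.sum(w*np.arange(max(j-5,0),max(j-5,0)+len(w)))/w.sum()+.5))
    k=np.polyfit(ys,X,1); r=np.array(X)-np.polyval(k,ys); k=np.polyfit(np.array(ys)[abs(r)<.001],np.array(X)[abs(r)<.001],1)
    return "yaw",-k[0],"x at .08",np.polyval(k,.08)
ys=np.arange(-.16,.13,.01)
i0=cv2.imread("pics/top0.png"); i4=cv2.imread("pics/t4.png")
print("outer",edge(i0,.024,.655,.685,ys,-1)); print("inner top",edge(i0,.024,.6405,.655,ys,-1)); print("inner foot",edge(i0,0,.63,.66,ys,1))
yb=np.arange(.025,.14,.01)
print("block robot-side, foot",edge(i4,0,.535,.575,yb,1)); print("block far",edge(i4,.035,.625,.66,yb,-1))
```

```text
outer ('yaw', np.float64(0.009047170406734018), 'x at .08', np.float64(0.6660739339853603))
inner top ('yaw', np.float64(0.006817694463033078), 'x at .08', np.float64(0.6428703164619607))
inner foot ('yaw', np.float64(0.009495414931046619), 'x at .08', np.float64(0.6424593747462133))
block robot-side, foot ('yaw', np.float64(0.004258605549781419), 'x at .08', np.float64(0.552386340184536))
block far ('yaw', np.float64(-0.03049927151171701), 'x at .08', np.float64(0.6424256029569688))
```

The block's far face is at x = 0.6424 and the fence is at x = 0.6425, with a yaw difference of about 0.005 rad. The end contact was felt as a clear force rise.

```bash
python3 -c "
from rig import robot
print(robot.finish_job(),robot.get_t())"
```

```text
the job is handed in; nothing more can be done
the job is handed in; nothing more can be done
```

I pushed the sole block into the corner, flush with the fence and butted against the end stop by my measurements, and handed the job in with the arm clear and no other bench item contacted, after about 28 s of the 45 s; no verdict came back.

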